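# Close the laundry canisters

### The arm

A 6-joint arm with a two-finger parallel gripper is mounted at the origin on the work surface. World frame = base frame: x ahead of the robot, y to its left, z up, the work surface at z = 0. Lengths are in m, angles in rad, forces in N, time in s.
With the tool pointing down it reaches from about 0.35 to 0.975 m from the base axis. Payload 7.1 kg.
Tool frame: the origin (TCP) lies between the finger pads; the fingertips stand 14 mm ahead of it and the grasp point (between the pads) lies 5 mm behind it; z points along the fingers, y is the line along which they close (so a half turn about z gives the same grasp; the last joint's range is limited). The gripper opens to 88 mm and grips with 3 to 60 N. Pads are 20 mm wide; open, the fingers measure 115 mm over their backs; the gripper's body (75 mm by 178 mm) begins 61 mm behind the grasp point.
Start: joints at [-1.363, 0.423, 1.63, -0, 1.089, -0.019], TCP at [0.141, -0.609, 0.237] pointing down, gripper open.
Joint ranges: [-3, 3], [-0.9, 2.11], [0.09, 2.58], [-1.31, 4.45], [0.11, 2.69], [-2.54, 2.54]. Speed limits (rad/s): [2.39, 2.39, 3.01, 3.14, 3.14, 3.14].

### API

Orientations are given as [roll, pitch, yaw] about the fixed x, y, z axes, in that order (R = Rz(yaw) Ry(pitch) Rx(roll)).
In Python, from workcell import readout, cams, ticket gives the robot as it stands. The module is installed in compiled form; this text tells all that it offers.
- The arm moves only by the tool servo_tool, never from a script. Its argument "moves" is a list of rows, each a list of 7 numbers: the shift along the tool's x, y, z in mm, then the turn, a rotation vector about the tool's x, y, z in degrees, then the opening in per cent of the stroke, from 0 (shut) to 100 (fully open). A call has 1 to 12 rows; each row is the pose to reach, as a shift and turn from the pose commanded when the call began, along the tool's axes at that moment; what a row does not reach only later rows make up. A row lasts 1/10 s, in which the tool goes at most 50 mm and 8.59 degrees, less where a joint would pass 70% of its speed; a pose out of reach is approached as far as the arm can. A call with a gripper value outside its range is refused whole. The fingers move at their own pace and stop on an object; "grip_force" is the grip in N (left out, the last holds). Time passes only in rows, so rows that repeat a pose let the fingers close. It gives the time, the measured TCP pose, the force, the opening and the grip force at its end, in the units of the state.
- readout.sense(): the state, without advancing time (a new reading comes with each control period).
- cams.read_camera(name): name is "scene" or "side" or "wrist"; returns a dict with "color" (400x640x3 uint8, red, green, blue), "fx", "fy", "cx", "cy" (pixels), "R" (3x3) and "t" (3): a world point X has camera coordinates R X + t; the wrist camera has in their place "tool_from_camera" (4x4, takes a point from camera to tool coordinates, whose origin is the TCP and whose axes are the flange's). Camera axes: x right, y down, z forward; pixel columns grow to the right and rows downward; lengths in m; the calibration is good to about 2 mm. A picture is of the moment at which its call begins: read the wrist's pose just before it. There is no depth.
- ticket.job_done(): hands the job in; it is judged then, once.
The state is a dict: "clock": time; "joint_positions": joint angles; "joint_vel": joint speeds; "joint_torque": joint torques, N m; "ee_pos": TCP position; "eef_rot": TCP orientation; "force": force on the tool from outside, world axes, zero at the start; "wrist_torque": the same for the moment, N m; "finger_gap": opening from 0.0 (shut) to 1.0 (fully open); "gripper_force": force on a finger pad.
Only numpy, scipy, OpenCV 4.12 (cv2) and the standard library are available. Lean on these libraries where they do the work, as an engineer would, in place of code of your own. Each camera call takes 0.05 s, during which the arm holds its last target. There are 200 camera calls.

### The job

Close the four open canisters on the laundry counter: put each of the four loose wooden lids on the canister whose mouth it fits, plug down in the mouth, so that it lies flat on the rim. Set the lids down rather than dropping them, keep the canisters standing about where they are, and leave the canister that is already closed alone.

Things in the scene. Friction and masses are not known exactly. Their poses are not given: they have to be found in the camera images.
- canister_widest: Open round grey canister, the widest of the four, a few clothes pegs in the bottom: 108 mm outside diameter, mouth 100 mm, wall 4 mm, 70 mm tall, loose, about 0.9 kg. Origin: centre of its underside, z up along its axis (rim at z = 70 mm). Takes lid_widest.
- lid_widest: Loose round wooden lid, the widest of the four, lying right way up. From below: cork plug 84 mm across, 8 mm deep; disc 118 mm across, z = 8 to 16 mm; upright dark knob 20 mm in diameter, z = 16 to 46 mm, to grip. Under 0.15 kg. Origin: centre of the plug's underside, z up. Seated, the disc lies on the rim, the plug has 8 mm play all round, the origin is 62 mm above its canister's.
- canister_wide: Open round grey canister, the second widest, a few tablets in the bottom: 88 mm outside diameter, mouth 80 mm, wall 4 mm, 75 mm tall, loose, about 0.75 kg. Origin: centre of its underside, z up along its axis (rim at z = 75 mm). Takes lid_wide.
- lid_wide: Loose round wooden lid, the second widest, lying right way up. From below: cork plug 64 mm across, 8 mm deep; disc 98 mm across, z = 8 to 16 mm; upright dark knob 20 mm in diameter, z = 16 to 46 mm, to grip. Under 0.15 kg. Origin: centre of the plug's underside, z up. Seated, the disc lies on the rim, the plug has 8 mm play all round, the origin is 67 mm above its canister's.
- canister_narrow: Open round grey canister, the second narrowest, a few buttons in the bottom: 68 mm outside diameter, mouth 60 mm, wall 4 mm, 70 mm tall, loose, about 0.55 kg. Origin: centre of its underside, z up along its axis (rim at z = 70 mm). Takes lid_narrow.
- lid_narrow: Loose round wooden lid, the second narrowest, lying right way up. From below: cork plug 44 mm across, 8 mm deep; disc 78 mm across, z = 8 to 16 mm; upright dark knob 20 mm in diameter, z = 16 to 46 mm, to grip. Under 0.15 kg. Origin: centre of the plug's underside, z up. Seated, the disc lies on the rim, the plug has 8 mm play all round, the origin is 62 mm above its canister's.
- canister_narrowest: Open round grey canister, the narrowest, a few press studs in the bottom: 48 mm outside diameter, mouth 40 mm, wall 4 mm, 60 mm tall, loose, about 0.35 kg. Origin: centre of its underside, z up along its axis (rim at z = 60 mm). Takes lid_narrowest.
- lid_narrowest: Loose round wooden lid, the narrowest, lying right way up. From below: cork plug 26 mm across, 8 mm deep; disc 58 mm across, z = 8 to 16 mm; upright dark knob 20 mm in diameter, z = 16 to 46 mm, to grip. Under 0.15 kg. Origin: centre of the plug's underside, z up. Seated, the disc lies on the rim, the plug has 7 mm play all round, the origin is 52 mm above its canister's.
- closed_canister: Grey canister that already has its wooden lid on (fixed to it): 72 mm in diameter, 110 mm tall to the top of its knob, disc 82 mm across with its top at 80 mm. Not part of the job, stays where it is. Origin: centre of its underside; z up.
Things that resemble listed ones, but are neither listed nor needed, are in the scene too. Leave any purple look-alike of the lid_narrowest alone.

How it is judged:
At the end, for the whole second after the job is handed in: Each lid lies on its own canister: axes within 12 mm, disc within 3 mm of flat on the rim in height, lid and canister within 0.06 rad of level, no canister more than 50 mm from where it started, all at rest (below 20 mm/s) and released (horizontal distance between lid_widest and canister_widest below 0.012 m and z of lid_widest in the frame of canister_widest between 0.059 and 0.065 m and angle between each of lid_widest, canister_widest, lid_wide, canister_wide, lid_narrow, canister_narrow, lid_narrowest, canister_narrowest's own z axis and vertical below 0.06 rad and linear speed of each of lid_widest, canister_widest, lid_wide, canister_wide, lid_narrow, canister_narrow, lid_narrowest, canister_narrowest below 0.02 m/s and distance of each of canister_widest, canister_wide, canister_narrow, canister_narrowest from where it was at the start of the episode below 0.05 m and contact force between the fingers and lid_widest below 0.1 N and horizontal distance between lid_wide and canister_wide below 0.012 m and z of lid_wide in the frame of canister_wide between 0.064 and 0.07 m and contact force between the fingers and lid_wide below 0.1 N and horizontal distance between lid_narrow and canister_narrow below 0.012 m and z of lid_narrow in the frame of canister_narrow between 0.059 and 0.065 m and contact force between the fingers and lid_narrow below 0.1 N and horizontal distance between lid_narrowest and canister_narrowest below 0.012 m and z of lid_narrowest in the frame of canister_narrowest between 0.049 and 0.055 m and contact force between the fingers and lid_narrowest below 0.1 N); the robot touches nothing.
It fails at once if a canister is tipped over (angle between any of canister_widest, canister_wide, canister_narrow, canister_narrowest's own z axis and vertical above 0.5 rad).
It fails at once if a lid is dropped or thrown (faster than 0.7 m/s while the fingers do not touch it) ((linear speed of lid_widest above 0.7 m/s and contact force between the fingers and lid_widest below 0.05 N) or (linear speed of lid_wide above 0.7 m/s and contact force between the fingers and lid_wide below 0.05 N) or (linear speed of lid_narrow above 0.7 m/s and contact force between the fingers and lid_narrow below 0.05 N) or (linear speed of lid_narrowest above 0.7 m/s and contact force between the fingers and lid_narrowest below 0.05 N)).
It fails at once if the canister that is already closed is moved by more than 30 mm or tipped (distance of closed_canister from where it was at the start of the episode above 0.03 m or angle between closed_canister's own z axis and vertical above 0.5 rad).
It also fails if it takes over 112 s, if anything falls off the work surface, if the arm or the gripper's body presses on something with over 40 N, if the wrist force passes 120 N, or if a joint passes its speed limit or range.

## Working session

There is one attempt and no reset: what is moved stays moved. The work goes in short steps, Python scripts to look and compute and a tool call to move; the robot and the scene stay as the last step left them, time stands still between calls to the robot, and variables do not carry over. Pictures are saved under pics/ and viewed, at most 14 in all, crops included, and the job is handed in when it is done.

Besides the shell and the picture viewer there is one more tool, called after "Request:" as name(argument=value, ...), one argument or row to a line, values as JSON. servo_tool: Moves the arm, as the interface text tells. Its arguments: {"type":"object","properties":{"moves":{"type":"array","items":{"type":"array","items":{"type":"number"}}},"grip_force":{"type":"number"}},"required":["moves"]}

```bash
mkdir -p pics; cat > h.py <<'E'
import numpy as np, cv2
from scipy.spatial.transform import Rotation as Ro
from workcell import readout, cams, ticket
E
python3 - <<'E'
from h import *
s=readout.sense();print({k:np.round(v,4).tolist() for k,v in s.items()})
for n in("scene","side","wrist"):
    c=cams.read_camera(n);cv2.imwrite(f"pics/{n}0.png",c["color"][:,:,::-1]);np.save(f"pics/{n}0.npy",c,allow_pickle=True)
    print(n,{k:np.round(v,4).tolist() for k,v in c.items() if k!="color"})
E
```

```text
{'clock': 0.0, 'joint_positions': [-1.363, 0.4239, 1.6307, 0.0, 1.0886, -0.019], 'joint_vel': [-0.0004, -0.0, -0.0015, 0.0, 0.0011, -0.0002], 'joint_torque': [-0.0004, -54.4635, -27.3666, 0.0644, 0.0228, -0.0001], 'ee_pos': [0.1404, -0.6085, 0.2359], 'eef_rot': [-3.14, -0.0, 0.2268], 'force': [-0.8436, -0.7082, -0.6204], 'wrist_torque': [0.0022, -0.0163, 0.0256], 'gripper_force': 0.0, 'finger_gap': 0.9986}
scene {'fx': 455.173, 'fy': 455.173, 'cx': 320.5607, 'cy': 192.7727, 'R': [[0.8047, 0.5935, 0.0177], [0.3876, -0.5025, -0.7728], [-0.4498, 0.6288, -0.6343]], 't': [-0.4347, -0.1687, 1.432]}
side {'fx': 520.186, 'fy': 520.186, 'cx': 309.3002, 'cy': 197.4385, 'R': [[-0.9985, -0.0539, -0.0065], [-0.0333, 0.7031, -0.7103], [0.0429, -0.709, -0.7039]], 't': [0.5256, 0.0486, 1.3792]}
wrist {'fx': 278.2617, 'fy': 278.2617, 'cx': 319.4549, 'cy': 204.6268, 'tool_from_camera': [[-0.0004, -0.9573, -0.2891, 0.0795], [1.0, 0.0002, -0.0021, 0.0007], [0.002, -0.2891, 0.9573, -0.1488], [0.0, 0.0, 0.0, 1.0]]}
```

View pics/scene0.png

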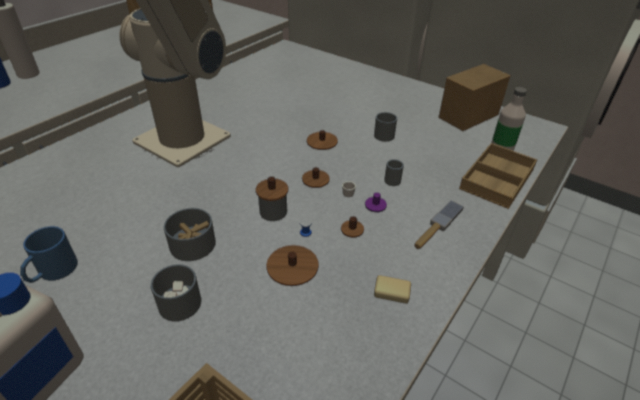

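View pics/side0.png

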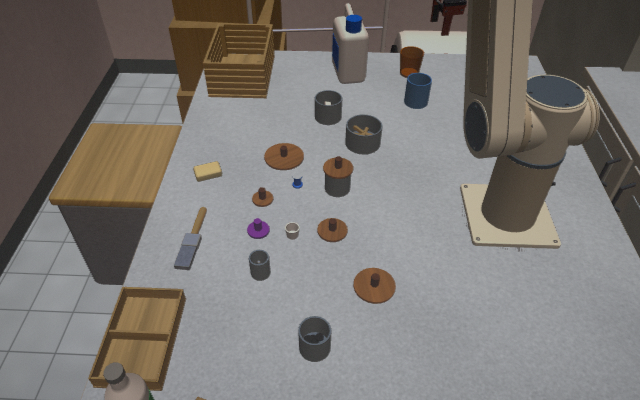

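The scene picture shows the open canisters: widest (190,233, pegs), wide (177,291, tablets), narrow (385,126) and narrowest (394,173). The closed canister is at (272,198).
Lids: widest (292,262), wide (322,138), narrow (315,177), narrowest (352,227).
Things that could be mistaken for these: the purple lid (376,203) for lid_narrowest, the small white cup (348,189) for the narrowest canister, the blue knob (305,229), the closed canister's lid (272,190), and the mug (50,255).

The side picture shows the lids at (284,155), (375,285), (332,230) and (262,197), and the canisters at (363,134), (328,107), (314,338) and (259,265). Next I fit silhouettes in both views.

```bash
cat >> h.py <<'E'
P=dict(lid_widest=((292,266),(284,156)),lid_wide=((322,141),(375,286)),lid_narrow=((315,179),(332,230)),lid_narrowest=((352,229),(262,199)),
 can_widest=((190,222),(363,127)),can_wide=((176,282),(328,101)),can_narrow=((385,120),(314,328)),can_narrowest=((394,166),(259,258)),closed=((272,190),(338,168)))
# (radius, height) circle stacks, z relative to tracked level (lid: disc top; canister: rim)
S=dict(lid_widest=(59,),lid_wide=(49,),lid_narrow=(39,),lid_narrowest=(29,),can_widest=(54,70),can_wide=(44,75),can_narrow=(34,70),can_narrowest=(24,60))
def load(n): return np.load(f"pics/{n}0.npy",allow_pickle=True).item()
def K(c): return np.array([[c["fx"],0,c["cx"]],[0,c["fy"],c["cy"]],[0,0,1]])
def tri(c1,p1,c2,p2):
    A=[K(c)@np.c_[c["R"],c["t"]] for c in(c1,c2)]
    X=cv2.triangulatePoints(A[0],A[1],np.array(p1,float).reshape(2,1),np.array(p2,float).reshape(2,1));return (X[:3]/X[3]).ravel()
def proj(c,X):
    q=(np.asarray(X)@np.array(c["R"]).T+c["t"])@K(c).T;return q[:,:2]/q[:,2:]
a=np.linspace(0,2*np.pi,64,endpoint=False)
def circ(X,r,dz=0): return np.c_[X[0]+r*np.cos(a),X[1]+r*np.sin(a),np.full(64,X[2]+dz)]
def hulls(name):
    s=[v/1000 for v in S[name]]
    if len(s)==1: return [[(s[0],0),(s[0],-.008)],[(.01,0),(.01,.03)]]
    return [[(s[0],0),(s[0],-s[1])]]
def render(c,X,name,o,Z=4,W=160):
    m=np.zeros((W*Z,W*Z),np.uint8)
    for h in hulls(name):
        p=np.vstack([proj(c,circ(X,r,dz)) for r,dz in h])
        q=((p-o+.5)*Z*16).astype(np.int32)
        cv2.fillConvexPoly(m,cv2.convexHull(q),255,cv2.LINE_AA,4)
    return cv2.resize(m,(W,W),interpolation=cv2.INTER_AREA)/255.
def seg(c,px,name,W=160):
    o=np.array([int(px[0])-W//2,int(px[1])-W//2]);pad=cv2.copyMakeBorder(c["color"],W,W,W,W,cv2.BORDER_REPLICATE)
    im=pad[o[1]+W:o[1]+2*W,o[0]+W:o[0]+2*W]
    lab=cv2.cvtColor(im,cv2.COLOR_RGB2LAB).astype(float)
    bg=np.median(lab[60:100,:].reshape(-1,3) if 0 else lab.reshape(-1,3),0);d=lab-bg
    m=((d[:,:,0]<-28)|(np.hypot(d[:,:,1],d[:,:,2])>9)).astype(np.uint8)
    return o,m,im
E
cat > fit.py <<'E'
from h import *
from scipy.optimize import minimize
C=[load("scene"),load("side")];out=[]
res={}
for n in S:
    X0=tri(C[0],P[n][0],C[1],P[n][1]); sg=[]
    for c,p in zip(C,P[n]):
        o,m,im=seg(c,p,n); pr=render(c,X0,n,o)
        roi=cv2.dilate((pr>.1).astype(np.uint8),np.ones((9,9)))
        sg.append((c,o,m*roi,im,roi))
    if n[:3]=="can":
        for i,(c,o,m,im,roi) in enumerate(sg):
            ct,_=cv2.findContours(m,cv2.RETR_EXTERNAL,cv2.CHAIN_APPROX_NONE);f=np.zeros_like(m);cv2.drawContours(f,[max(ct,key=cv2.contourArea)],-1,1,-1);sg[i]=(c,o,f,im,roi)
    f=lambda X:sum(((render(c,X,n,o)-m)**2).sum()/m.sum() for c,o,m,im,r in sg)
    r=minimize(f,X0,method="Nelder-Mead",options=dict(initial_simplex=X0+np.vstack([np.zeros(3),.008*np.eye(3)]),xatol=2e-4,fatol=1e-4))
    res[n]=r.x;print(n,np.round(X0*1000,1),np.round(r.x*1000,1),round(r.fun,3))
    row=[]
    for c,o,m,im,roi in sg:
        v=im.copy();pm=(render(c,r.x,n,o)>.5).astype(np.uint8)
        for mm,col in((m,(255,255,0)),(pm,(0,255,255))):
            ct,_=cv2.findContours(mm,cv2.RETR_EXTERNAL,cv2.CHAIN_APPROX_NONE);cv2.drawContours(v,ct,-1,col,1)
        row.append(cv2.resize(v[40:120,40:120],(200,200),interpolation=cv2.INTER_CUBIC))
    out.append(np.vstack(row))
for n in["closed"]:print(n,np.round(1000*tri(C[0],P[n][0],C[1],P[n][1])))
np.save("res.npy",res,allow_pickle=True)
big=np.hstack(out);big=np.vstack([big[:,:800],big[:,800:]]);cv2.imwrite("pics/fit0.png",cv2.resize(big,(600,600))[:,:,::-1])
E
python3 fit.py
```

```text
lid_widest [ 612.4 -205.5    9.6] [ 612.3 -203.4   16.4] 0.077
lid_wide [360.1 250.6   9. ] [361.8 249.2  16.9] 0.078
lid_narrow [462.6  81.   10. ] [462.9  81.8  16.9] 0.09
lid_narrowest [655.2 -23.1   9.5] [655.  -23.5  16.3] 0.134
can_widest [ 379.4 -283.    67.5] [ 378.  -290.4   70.6] 0.052
can_wide [ 488.1 -415.9   65.2] [ 489.  -421.9   75.6] 0.073
can_narrow [494.2 400.5  63. ] [493.1 408.3  70. ] 0.068
can_narrowest [631.6 215.6  53.1] [632.  217.2  59.6] 0.106
closed [453. -86.  74.]
```

View pics/fit0.png

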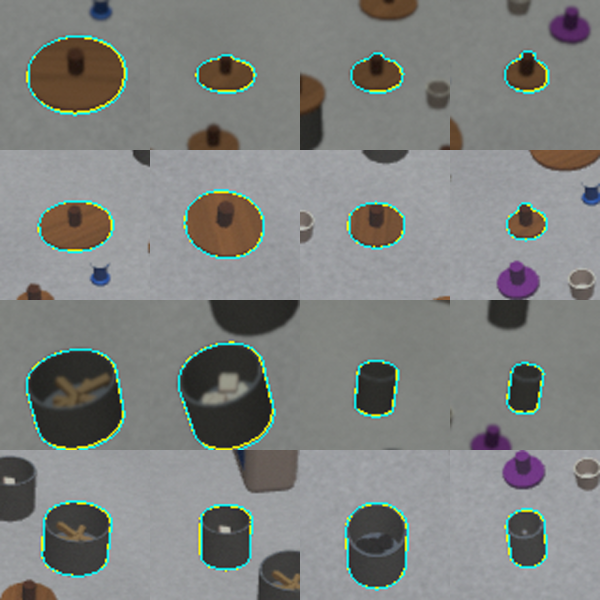

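The fits are tight in both views. Every rim and disc height agrees with the text within 1 mm, and lid_narrowest is clearly the brown one. I'll work out the shifts in tool axes.

```bash
cat > go.py <<'E'
import sys
from h import *
s=readout.sense();R=Ro.from_euler("xyz",s["eef_rot"]).as_matrix();p=np.array(s["ee_pos"])
r=np.load("res.npy",allow_pickle=True).item()
for n in sys.argv[1:]:
    d=r[n][:2]-p[:2];v=np.r_[d,0]
    print(n,"shift in tool",np.round(R.T@v*1000,1),"z now",np.round(p[2]*1000,1))
print(np.round(s["eef_rot"],4),round(s["finger_gap"],3),round(s["clock"],1))
E
python3 go.py lid_widest can_widest
python3 -c "
from h import *
print(tri(load('scene'),(8,290),load('side'),(353,18)))"
```

```text
lid_widest shift in tool [ 5.508e+02 -2.887e+02  3.000e-01] z now 236.1
can_widest shift in tool [ 3.030e+02 -2.566e+02  3.000e-01] z now 236.1
[-3.1404 -0.      0.2268] 1.001 0.1
[ 0.41963664 -0.64892399  0.22704868]
```

Request:
servo_tool(
  moves=[
    [40,-21,0,0,0,0,70],
    [80,-42,0,0,0,0,70],
    [120,-63,0,0,0,0,70],
    [160,-84,0,0,0,0,70],
    [200,-105,0,0,0,0,70],
    [240,-126,0,0,0,0,70],
    [280,-147,0,0,0,0,70],
    [320,-168,0,0,0,0,70],
    [360,-189,0,0,0,0,70],
    [400,-210,20,0,0,0,70],
    [440,-231,40,0,0,0,70],
    [480,-252,60,0,0,0,70],
  ],
  grip_force=20,
)

```text
clock: 1.35
ee_pos: [0.5528, -0.2541, 0.176]
eef_rot: [3.141, -0.0, 0.227]
force: [-0.1, -0.4, -0.2]
finger_gap: 0.701
gripper_force: 0.0
```

Request:
servo_tool(
  moves=[
    [36,-18,30,0,0,0,70],
    [71,-37,60,0,0,0,70],
    [71,-37,80,0,0,0,70],
    [71,-37,80,0,0,0,70],
    [71,-37,80,0,0,0,70],
  ],
)

```text
clock: 1.85
ee_pos: [0.612, -0.2035, 0.0965]
eef_rot: [-3.141, 0.001, 0.227]
force: [0.6, -0.2, 0.4]
finger_gap: 0.696
gripper_force: 0.0
```

```bash
python3 go.py lid_widest; python3 - <<'E'
from h import *
c=cams.read_camera("wrist");cv2.imwrite("pics/w1.png",c["color"][:,:,::-1])
E
```

```text
lid_widest shift in tool [ 0.3 -0.1 -0. ] z now 96.5
[-3.141e+00  1.200e-03  2.268e-01] 0.696 1.9
```

View pics/w1.png

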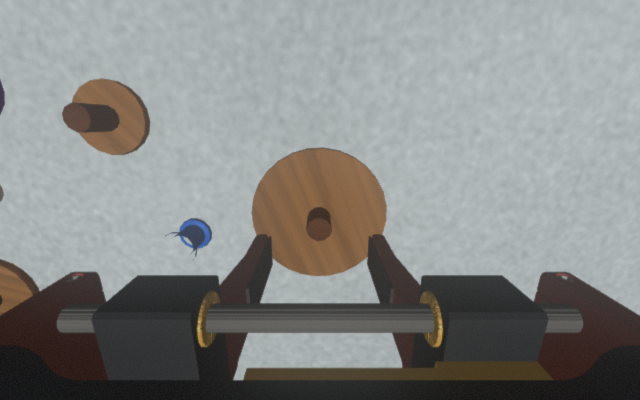

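The wrist view shows the widest lid centred between the fingers, with its knob at (319,228) midway between the pads at 270 and 370. The only things nearby are the blue jack at (195,234) and lid_narrowest at (110,117), both clear. Now down, grip and lift.

Request:
servo_tool(
  moves=[
    [0,0,25,0,0,0,70],
    [0,0,48,0,0,0,70],
    [0,0,62,0,0,0,70],
    [0,0,62,0,0,0,70],
    [0,0,62,0,0,0,10],
    [0,0,62,0,0,0,10],
    [0,0,62,0,0,0,10],
    [0,0,62,0,0,0,10],
    [0,0,62,0,0,0,10],
    [0,0,62,0,0,0,10],
  ],
  grip_force=20,
)

```text
clock: 2.9
ee_pos: [0.6126, -0.2035, 0.0349]
eef_rot: [3.141, -0.0, 0.227]
force: [-1.0, 0.1, 2.4]
finger_gap: 0.224
gripper_force: 20.0
```

```bash
python3 go.py lid_widest can_widest
```

```text
lid_widest shift in tool [-0.3 -0.2 -0. ] z now 34.9
can_widest shift in tool [-2.482e+02  3.190e+01 -1.000e-01] z now 34.9
[ 3.1414e+00 -3.0000e-04  2.2690e-01] 0.224 2.9
```

Request:
servo_tool(
  moves=[
    [0,0,-25,0,0,0,10],
    [0,0,-65,0,0,0,10],
    [0,0,-105,0,0,0,10],
    [-35,4,-105,0,0,0,10],
    [-75,10,-105,0,0,0,10],
    [-115,15,-105,0,0,0,10],
    [-155,20,-105,0,0,0,10],
    [-195,25,-105,0,0,0,10],
    [-230,30,-105,0,0,0,10],
    [-248,32,-105,0,0,0,10],
    [-248,32,-105,0,0,0,10],
    [-248,32,-105,0,0,0,10],
  ],
)

```text
clock: 4.1
ee_pos: [0.3783, -0.2907, 0.1399]
eef_rot: [3.141, -0.001, 0.226]
force: [-0.3, -0.3, -0.6]
finger_gap: 0.223
gripper_force: 20.0
```

```bash
python3 go.py can_widest; python3 - <<'E'
from h import *
c=cams.read_camera("wrist");cv2.imwrite("pics/w2.png",c["color"][:,:,::-1])
E
```

```text
can_widest shift in tool [-0.3 -0.3 -0. ] z now 139.9
[ 3.1411e+00 -6.0000e-04  2.2580e-01] 0.223 4.1
```

View pics/w2.png

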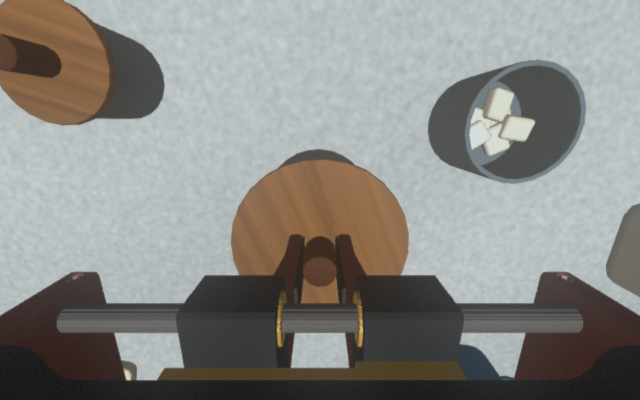

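The lid hangs level and the canister's edge peeks out symmetrically behind it at (318,152), so it is aligned. Lower it, release and rise.

Request:
servo_tool(
  moves=[
    [0,0,12,0,0,0,10],
    [0,0,24,0,0,0,10],
    [0,0,32,0,0,0,10],
    [0,0,37,0,0,0,10],
    [0,0,40,0,0,0,10],
    [0,0,42,0,0,0,10],
    [0,0,43,0,0,0,10],
    [0,0,43,0,0,0,10],
    [0,0,43,0,0,0,10],
  ],
)

```text
clock: 5.05
ee_pos: [0.3782, -0.2906, 0.097]
eef_rot: [3.141, -0.001, 0.227]
force: [0.2, -0.0, -1.1]
finger_gap: 0.224
gripper_force: 20.0
```

Request:
servo_tool(
  moves=[
    [0,0,0,0,0,0,50],
    [0,0,0,0,0,0,50],
    [0,0,0,0,0,0,50],
    [0,0,0,0,0,0,50],
    [0,0,0,0,0,0,50],
    [0,0,-15,0,0,0,50],
    [0,0,-45,0,0,0,50],
    [0,0,-90,0,0,0,50],
    [0,0,-100,0,0,0,50],
    [0,0,-100,0,0,0,50],
  ],
)

```text
clock: 6.05
ee_pos: [0.3789, -0.2912, 0.1984]
eef_rot: [3.138, -0.003, 0.227]
force: [0.0, 0.9, -0.2]
finger_gap: 0.503
gripper_force: 0.0
```

```bash
python3 go.py lid_narrowest lid_narrow lid_wide
```

```text
lid_narrowest shift in tool [ 3.291e+02 -1.988e+02  2.000e-01] z now 198.4
lid_narrow shift in tool [ 165.6 -344.6   -0.7] z now 198.4
lid_wide shift in tool [ 104.8 -530.4   -1.5] z now 198.4
[ 3.1382e+00 -2.6000e-03  2.2680e-01] 0.503 6.0
```

Request:
servo_tool(
  moves=[
    [16,-34,0,0,0,0,50],
    [34,-70,0,0,0,0,50],
    [52,-108,0,0,0,0,50],
    [70,-146,0,0,0,0,50],
    [88,-184,0,0,0,0,50],
    [106,-222,0,0,0,0,50],
    [124,-258,0,0,0,0,50],
    [142,-295,0,0,0,0,50],
    [158,-330,30,0,0,0,50],
    [166,-345,70,0,0,0,50],
    [166,-345,100,0,0,0,50],
    [166,-345,100,0,0,0,50],
  ],
)

```text
clock: 7.25
ee_pos: [0.4581, 0.0831, 0.0921]
eef_rot: [-3.141, 0.01, 0.228]
force: [0.4, -0.1, -0.3]
finger_gap: 0.5
gripper_force: 0.0
```

```bash
python3 go.py lid_narrow
```

```text
lid_narrow shift in tool [ 4.3  2.4 -0. ] z now 92.1
[-3.1409  0.0101  0.2284] 0.5 7.2
```

Request:
servo_tool(
  moves=[
    [0,0,0,0,0,0,50],
    [0,0,0,0,0,0,50],
  ],
)

```text
clock: 7.45
ee_pos: [0.4627, 0.0827, 0.0975]
eef_rot: [3.142, -0.001, 0.226]
force: [-0.3, -0.1, 0.6]
finger_gap: 0.502
gripper_force: 0.0
```

```bash
python3 go.py lid_narrow
```

```text
lid_narrow shift in tool [-0.   0.9  0. ] z now 97.5
[ 3.1415e+00 -1.0000e-03  2.2600e-01] 0.502 7.5
```

Request:
servo_tool(
  moves=[
    [0,1,25,0,0,0,50],
    [0,1,48,0,0,0,50],
    [0,1,63,0,0,0,50],
    [0,1,63,0,0,0,50],
    [0,1,63,0,0,0,10],
    [0,1,63,0,0,0,10],
    [0,1,63,0,0,0,10],
    [0,1,63,0,0,0,10],
    [0,1,63,0,0,0,10],
  ],
  grip_force=20,
)

```text
clock: 8.35
ee_pos: [0.4631, 0.0822, 0.0346]
eef_rot: [3.141, -0.002, 0.227]
force: [-0.9, -1.3, 8.1]
finger_gap: 0.221
gripper_force: 20.0
```

```bash
python3 go.py lid_narrow can_narrow
```

```text
lid_narrow shift in tool [-0.3  0.3 -0. ] z now 34.6
can_narrow shift in tool [ 1.026e+02 -3.111e+02  1.000e-01] z now 34.6
[ 3.1414e+00 -1.7000e-03  2.2690e-01] 0.221 8.3
```

Request:
servo_tool(
  moves=[
    [0,0,-25,0,0,0,10],
    [0,0,-65,0,0,0,10],
    [6,-20,-105,0,0,0,10],
    [19,-58,-105,0,0,0,10],
    [32,-98,-105,0,0,0,10],
    [45,-138,-105,0,0,0,10],
    [58,-178,-105,0,0,0,10],
    [71,-218,-105,0,0,0,10],
    [84,-255,-105,0,0,0,10],
    [95,-288,-105,0,0,0,10],
    [102,-311,-105,0,0,0,10],
    [103,-311,-105,0,0,0,10],
  ],
)

```text
clock: 9.55
ee_pos: [0.4927, 0.4112, 0.1389]
eef_rot: [-3.141, -0.001, 0.23]
force: [-0.4, 1.0, -0.7]
finger_gap: 0.222
gripper_force: 20.0
```

Request:
servo_tool(
  moves=[
    [0,0,0,0,0,0,10],
    [0,0,0,0,0,0,10],
    [0,0,0,0,0,0,10],
  ],
)

```text
clock: 9.85
ee_pos: [0.4928, 0.407, 0.1387]
eef_rot: [3.141, 0.001, 0.226]
force: [0.5, 0.2, -1.5]
finger_gap: 0.222
gripper_force: 20.0
```

```bash
python3 go.py can_narrow; python3 - <<'E'
from h import *
c=cams.read_camera("wrist");cv2.imwrite("pics/w3.png",c["color"][:,:,::-1])
E
```

```text
can_narrow shift in tool [ 0.6 -1.2 -0. ] z now 138.7
[3.1412e+00 6.0000e-04 2.2570e-01] 0.222 9.8
```

View pics/w3.png

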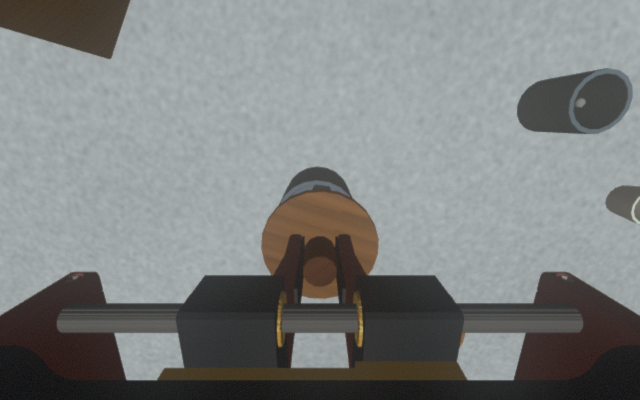

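The canister's far rim shows at (318,180). The projection predicts row 179.7, so it is aligned. Lower and release.

Request:
servo_tool(
  moves=[
    [0,-1,12,0,0,0,10],
    [0,-1,24,0,0,0,10],
    [0,-1,32,0,0,0,10],
    [0,-1,37,0,0,0,10],
    [0,-1,40,0,0,0,10],
    [0,-1,42,0,0,0,10],
    [0,-1,42,0,0,0,10],
    [0,-1,42,0,0,0,10],
  ],
)

```text
clock: 10.7
ee_pos: [0.4928, 0.4095, 0.0969]
eef_rot: [-3.141, -0.001, 0.227]
force: [-0.2, -0.0, -0.8]
finger_gap: 0.222
gripper_force: 20.0
```

Request:
servo_tool(
  moves=[
    [0,0,0,0,0,0,50],
    [0,0,0,0,0,0,50],
    [0,0,0,0,0,0,50],
    [0,0,0,0,0,0,50],
    [0,0,0,0,0,0,50],
    [0,0,-15,0,0,0,50],
    [0,0,-45,0,0,0,50],
    [0,0,-65,0,0,0,50],
    [0,0,-65,0,0,0,50],
    [0,0,-65,0,0,0,50],
  ],
)

```text
clock: 11.7
ee_pos: [0.4928, 0.4094, 0.1625]
eef_rot: [-3.141, -0.001, 0.227]
force: [0.4, 0.2, -0.0]
finger_gap: 0.495
gripper_force: 0.0
```

```bash
python3 go.py lid_narrowest lid_wide
```

```text
lid_narrowest shift in tool [ 6.070e+01  4.583e+02 -2.000e-01] z now 162.5
lid_wide shift in tool [-163.6  126.6   -0.3] z now 162.5
[-3.141e+00 -1.200e-03  2.268e-01] 0.495 11.7
```

Request:
servo_tool(
  moves=[
    [-25,19,0,0,0,0,50],
    [-57,44,0,0,0,0,50],
    [-89,69,0,0,0,0,50],
    [-121,94,0,0,0,0,50],
    [-148,114,0,0,0,0,50],
    [-164,127,20,0,0,0,50],
    [-164,127,60,0,0,0,50],
    [-164,127,65,0,0,0,50],
    [-164,127,65,0,0,0,50],
    [-164,127,65,0,0,0,50],
  ],
)

```text
clock: 12.7
ee_pos: [0.362, 0.2492, 0.0972]
eef_rot: [-3.141, -0.0, 0.227]
force: [-0.5, 0.7, 0.1]
finger_gap: 0.5
gripper_force: 0.0
```

```bash
python3 go.py lid_wide
```

```text
lid_wide shift in tool [-0.2 -0.1 -0. ] z now 97.2
[-3.1414e+00 -4.0000e-04  2.2700e-01] 0.5 12.7
```

Request:
servo_tool(
  moves=[
    [0,0,25,0,0,0,50],
    [0,0,48,0,0,0,50],
    [0,0,62,0,0,0,50],
    [0,0,62,0,0,0,50],
    [0,0,62,0,0,0,10],
    [0,0,62,0,0,0,10],
    [0,0,62,0,0,0,10],
    [0,0,62,0,0,0,10],
    [0,0,62,0,0,0,10],
  ],
  grip_force=20,
)

```text
clock: 13.6
ee_pos: [0.362, 0.2491, 0.0356]
eef_rot: [-3.141, -0.002, 0.227]
force: [-0.2, 0.4, 7.1]
finger_gap: 0.222
gripper_force: 20.0
```

```bash
python3 go.py lid_wide can_wide
```

```text
lid_wide shift in tool [-0.2 -0.2 -0. ] z now 35.6
can_wide shift in tool [-2.730e+01  6.823e+02 -5.000e-01] z now 35.6
[-3.141e+00 -1.700e-03  2.269e-01] 0.222 13.6
```

Request:
servo_tool(
  moves=[
    [0,0,-25,0,0,0,10],
    [0,0,-65,0,0,0,10],
    [0,0,-105,0,0,0,10],
    [0,0,-150,0,0,0,10],
    [-1,20,-155,0,0,0,10],
    [-2,55,-155,0,0,0,10],
    [-4,95,-155,0,0,0,10],
    [-6,135,-155,0,0,0,10],
    [-7,175,-155,0,0,0,10],
    [-9,215,-155,0,0,0,10],
    [-10,255,-155,0,0,0,10],
    [-12,295,-155,0,0,0,10],
  ],
)

```text
clock: 14.8
ee_pos: [0.4159, -0.0432, 0.19]
eef_rot: [3.141, -0.0, 0.227]
force: [0.1, 0.3, -0.7]
finger_gap: 0.224
gripper_force: 20.0
```

Request:
servo_tool(
  moves=[
    [-2,40,0,0,0,0,10],
    [-3,80,0,0,0,0,10],
    [-5,120,0,0,0,0,10],
    [-6,160,0,0,0,0,10],
    [-8,200,0,0,0,0,10],
    [-9,240,0,0,0,0,10],
    [-11,280,0,0,0,0,10],
    [-12,320,0,0,0,0,10],
    [-14,355,0,0,0,0,10],
    [-15,380,0,0,0,0,10],
    [-15,387,0,0,0,0,10],
    [-15,387,0,0,0,0,10],
  ],
)

```text
clock: 16.0
ee_pos: [0.4881, -0.4223, 0.1894]
eef_rot: [-3.141, 0.0, 0.226]
force: [-0.2, 0.4, -1.0]
finger_gap: 0.223
gripper_force: 20.0
```

Request:
servo_tool(
  moves=[
    [0,0,20,0,0,0,10],
    [0,0,40,0,0,0,10],
    [0,0,45,0,0,0,10],
    [0,0,45,0,0,0,10],
    [0,0,45,0,0,0,10],
  ],
)

```text
clock: 16.5
ee_pos: [0.4888, -0.4216, 0.1455]
eef_rot: [3.141, -0.0, 0.227]
force: [0.6, -0.5, -1.1]
finger_gap: 0.221
gripper_force: 20.0
```

```bash
python3 go.py can_wide; python3 - <<'E'
from h import *
c=cams.read_camera("wrist");cv2.imwrite("pics/w4.png",c["color"][:,:,::-1])
E
```

```text
can_wide shift in tool [0.1 0.3 0. ] z now 145.5
[ 3.141e+00 -5.000e-04  2.274e-01] 0.221 16.5
```

View pics/w4.png

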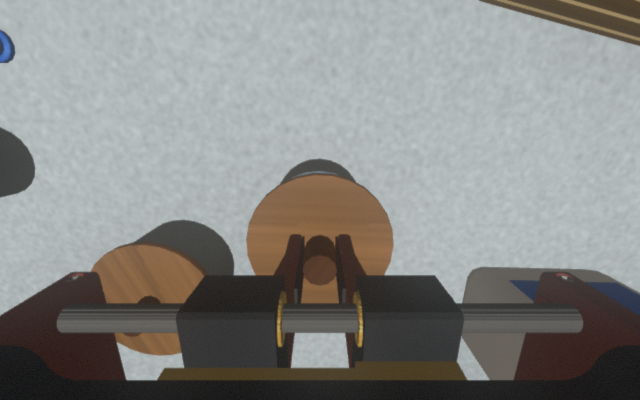

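The canister rim shows behind the lid at (318,172), centred. On the right the tall jug (470–640, 270–400) comes near the gripper body, so I check its clearance before lowering.

```bash
python3 - <<'E'
from h import *
c=load("side");s=load("scene")
def ray(c,px,z):
    R=np.array(c["R"]);o=-R.T@c["t"];d=R.T@np.linalg.inv(K(c))@np.r_[px,1];return o+d*(z-o[2])/d[2]
for p in((341,81),(366,78),(334,20)):print(p,np.round(ray(c,p,0 if p[1]>50 else .18)*1000))
st=readout.sense();R=Ro.from_euler("xyz",st["eef_rot"]).as_matrix();p=np.array(st["ee_pos"])
w=cams.read_camera("wrist");T=np.array(w["tool_from_camera"]);k=np.linalg.inv(K(w))
for px in((470,268),(478,330),(515,283)):
    d=R@T[:3,:3]@k@np.r_[px,1];o=p+R@T[:3,3]
    for z in(0,.1,.15,.18):
        X=o+d*(z-o[2])/d[2];print(px,z,np.round(X*1000),"tool",np.round(R.T@(X-p)*1000))
im=s["color"][250:400,0:120];cv2.imwrite("pics/jug.png",cv2.resize(np.hstack([im,c["color"][0:150,290:410]]),None,fx=3,fy=3)[:,:,::-1])
E
```

```text
(341, 81) [ 448. -637.    0.]
(366, 78) [ 359. -660.    0.]
(334, 20) [ 480. -735.  180.]
(470, 268) 0 [ 444. -616.    0.] tool [-88. 179. 146.]
(470, 268) 0.1 [ 485. -544.  100.] tool [-31. 118.  46.]
(470, 268) 0.15 [ 506. -508.  150.] tool [-3. 88. -4.]
(470, 268) 0.18 [ 519. -487.  180.] tool [ 14.  70. -34.]
(478, 330) 0 [ 362. -659.    0.] tool [-177.  203.  146.]
(478, 330) 0.1 [ 432. -573.  100.] tool [-90. 134.  46.]
(478, 330) 0.15 [ 466. -530.  150.] tool [-46. 100.  -4.]
(478, 330) 0.18 [ 487. -504.  180.] tool [-20.  79. -34.]
(515, 283) 0 [ 437. -677.    0.] tool [-108.  236.  146.]
(515, 283) 0.1 [ 481. -584.  100.] tool [-45. 156.  46.]
(515, 283) 0.15 [ 503. -538.  150.] tool [-13. 116.  -4.]
(515, 283) 0.18 [ 516. -510.  180.] tool [  6.  92. -34.]
```

View pics/jug.png

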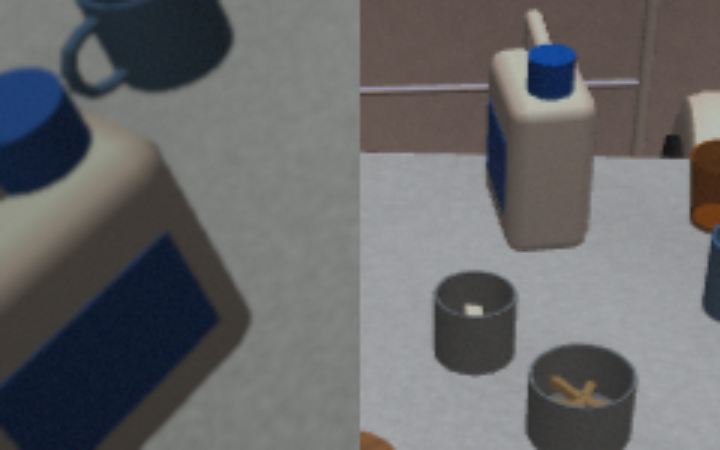

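The jug's base corners agree in both views: (444,-616) and (360,-660). That puts its near face at least 179 mm along tool y, against 89 mm for the gripper body, so it is clear. Lower and release.

Request:
servo_tool(
  moves=[
    [0,0,12,0,0,0,10],
    [0,0,24,0,0,0,10],
    [0,0,32,0,0,0,10],
    [0,0,37,0,0,0,10],
    [0,0,40,0,0,0,10],
    [0,0,42,0,0,0,10],
    [0,0,43,0,0,0,10],
    [0,0,43,0,0,0,10],
    [0,0,43,0,0,0,10],
  ],
)

```text
clock: 17.5
ee_pos: [0.4883, -0.422, 0.1026]
eef_rot: [-3.142, 0.0, 0.227]
force: [-2.7, 1.6, 4.9]
finger_gap: 0.224
gripper_force: 20.0
```

Request:
servo_tool(
  moves=[
    [0,0,0,0,0,0,50],
    [0,0,0,0,0,0,50],
    [0,0,0,0,0,0,50],
    [0,0,0,0,0,0,50],
    [0,0,0,0,0,0,50],
    [0,0,-15,0,0,0,50],
    [0,0,-45,0,0,0,50],
    [0,0,-65,0,0,0,50],
    [0,0,-65,0,0,0,50],
    [0,0,-65,0,0,0,50],
  ],
)

```text
clock: 18.5
ee_pos: [0.4886, -0.4221, 0.1674]
eef_rot: [3.14, -0.001, 0.227]
force: [0.1, 0.6, 0.2]
finger_gap: 0.503
gripper_force: 0.0
```

```bash
python3 go.py lid_narrowest
```

```text
lid_narrowest shift in tool [ 2.518e+02 -3.510e+02 -2.000e-01] z now 167.4
[ 3.1405e+00 -7.0000e-04  2.2680e-01] 0.503 18.5
```

Request:
servo_tool(
  moves=[
    [18,-25,0,0,0,0,45],
    [43,-60,0,0,0,0,45],
    [68,-95,0,0,0,0,45],
    [93,-130,0,0,0,0,45],
    [118,-165,0,0,0,0,45],
    [143,-200,0,0,0,0,45],
    [168,-235,0,0,0,0,45],
    [193,-270,0,0,0,0,45],
    [218,-305,10,0,0,0,45],
    [240,-335,40,0,0,0,45],
    [252,-351,70,0,0,0,45],
    [252,-351,70,0,0,0,45],
  ],
)

```text
clock: 19.7
ee_pos: [0.652, -0.0204, 0.0913]
eef_rot: [-3.139, 0.008, 0.23]
force: [-1.3, -0.9, 0.3]
finger_gap: 0.451
gripper_force: 0.0
```

Request:
servo_tool(
  moves=[
    [0,0,0,0,0,0,45],
    [0,0,0,0,0,0,45],
    [0,0,0,0,0,0,45],
  ],
)

```text
clock: 20.0
ee_pos: [0.6555, -0.0246, 0.0981]
eef_rot: [3.141, -0.002, 0.225]
force: [-0.3, -0.4, -0.2]
finger_gap: 0.45
gripper_force: 0.0
```

```bash
python3 go.py lid_narrowest; python3 - <<'E'
from h import *
c=cams.read_camera("wrist");cv2.imwrite("pics/w5.png",c["color"][:,:,::-1])
E
```

```text
lid_narrowest shift in tool [-0.3 -1.2 -0. ] z now 98.1
[ 3.141e+00 -1.800e-03  2.253e-01] 0.45 20.0
```

View pics/w5.png

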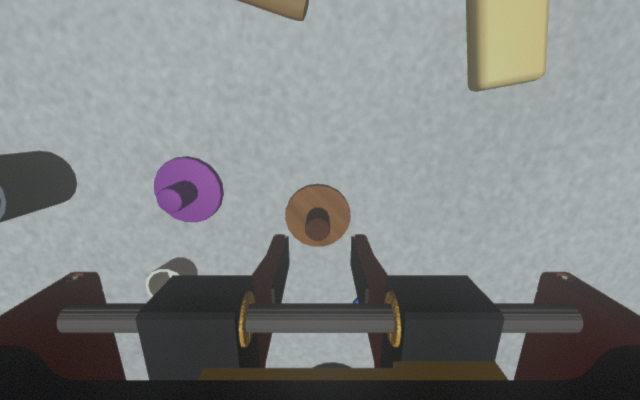

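The brown lid_narrowest is centred at (318,215). The purple look-alike at (188,190) and the cup at (172,280) are clear of the fingers, and the blue jack is about 90 mm behind. Down and grip.

Request:
servo_tool(
  moves=[
    [0,-1,25,0,0,0,45],
    [0,-1,48,0,0,0,45],
    [0,-1,63,0,0,0,45],
    [0,-1,63,0,0,0,45],
    [0,-1,63,0,0,0,10],
    [0,-1,63,0,0,0,10],
    [0,-1,63,0,0,0,10],
    [0,-1,63,0,0,0,10],
    [0,-1,63,0,0,0,10],
  ],
  grip_force=20,
)

```text
clock: 20.95
ee_pos: [0.6557, -0.0224, 0.0348]
eef_rot: [3.141, -0.002, 0.227]
force: [-0.0, -0.2, 6.5]
finger_gap: 0.221
gripper_force: 20.0
```

```bash
python3 go.py lid_narrowest can_narrowest
```

```text
lid_narrowest shift in tool [-0.9  1.  -0. ] z now 34.8
can_narrowest shift in tool [ 3.090e+01 -2.387e+02 -1.000e-01] z now 34.8
[ 3.141e+00 -1.800e-03  2.269e-01] 0.221 20.9
```

Request:
servo_tool(
  moves=[
    [0,0,-25,0,0,0,10],
    [0,0,-65,0,0,0,10],
    [1,-10,-95,0,0,0,10],
    [6,-45,-95,0,0,0,10],
    [11,-85,-95,0,0,0,10],
    [16,-125,-95,0,0,0,10],
    [22,-165,-95,0,0,0,10],
    [27,-200,-95,0,0,0,10],
    [31,-228,-95,0,0,0,10],
    [32,-239,-95,0,0,0,10],
    [32,-239,-95,0,0,0,10],
    [32,-239,-95,0,0,0,10],
  ],
)

```text
clock: 22.15
ee_pos: [0.6321, 0.2169, 0.1285]
eef_rot: [3.141, 0.001, 0.227]
force: [0.3, 0.2, -0.6]
finger_gap: 0.225
gripper_force: 20.0
```

Request:
servo_tool(
  moves=[
    [0,0,0,0,0,0,10],
    [0,0,0,0,0,0,10],
  ],
)

```text
clock: 22.35
ee_pos: [0.6325, 0.2164, 0.1287]
eef_rot: [3.141, 0.0, 0.225]
force: [-0.1, 0.2, -0.5]
finger_gap: 0.222
gripper_force: 20.0
```

```bash
python3 go.py can_narrowest; python3 - <<'E'
from h import *
c=cams.read_camera("wrist");cv2.imwrite("pics/w6.png",c["color"][:,:,::-1])
E
```

```text
can_narrowest shift in tool [-0.3 -0.9 -0. ] z now 128.7
[3.1415e+00 2.0000e-04 2.2520e-01] 0.222 22.4
```

View pics/w6.png

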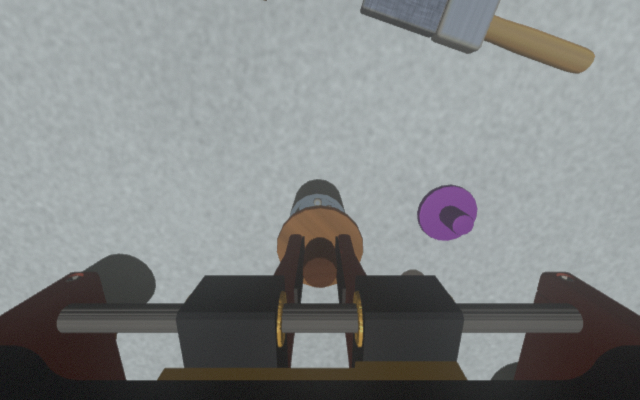

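The canister's far rim is at (318,193). The prediction is row 192.8, so it is aligned. Lower and release.

Request:
servo_tool(
  moves=[
    [0,0,12,0,0,0,10],
    [0,0,24,0,0,0,10],
    [0,0,32,0,0,0,10],
    [0,0,37,0,0,0,10],
    [0,0,40,0,0,0,10],
    [0,0,42,0,0,0,10],
    [0,0,42,0,0,0,10],
    [0,0,42,0,0,0,10],
  ],
)

```text
clock: 23.2
ee_pos: [0.6325, 0.2179, 0.087]
eef_rot: [-3.142, -0.001, 0.227]
force: [0.2, 0.7, -0.3]
finger_gap: 0.222
gripper_force: 20.0
```

Request:
servo_tool(
  moves=[
    [0,0,0,0,0,0,50],
    [0,0,0,0,0,0,50],
    [0,0,0,0,0,0,50],
    [0,0,0,0,0,0,50],
    [0,0,0,0,0,0,50],
    [0,0,-15,0,0,0,50],
    [0,0,-45,0,0,0,50],
    [0,0,-90,0,0,0,50],
    [0,0,-130,0,0,0,50],
    [0,0,-150,0,0,0,50],
    [0,0,-150,0,0,0,50],
    [0,0,-150,0,0,0,50],
  ],
)

```text
clock: 24.4
ee_pos: [0.6321, 0.2177, 0.2372]
eef_rot: [-3.142, -0.001, 0.227]
force: [-0.1, -1.2, -0.2]
finger_gap: 0.5
gripper_force: 0.0
```

```bash
python3 - <<'E'
from h import *
r=np.load("res.npy",allow_pickle=True).item();out=[]
for n in("scene","side"):
    c=cams.read_camera(n);row=[]
    for k in("widest","wide","narrow","narrowest"):
        im=np.ascontiguousarray(c["color"]);X=r["can_"+k].copy();p=proj(c,X[None])[0].astype(int)
        X[2]+=.008;im=im.copy();R_=S["lid_"+k][0]/1000
        o=p-35
        pad=cv2.copyMakeBorder(im,40,40,40,40,cv2.BORDER_REPLICATE);cr=cv2.resize(pad[o[1]+40:o[1]+110,o[0]+40:o[0]+110],(200,200),interpolation=cv2.INTER_CUBIC)
        for cc in(circ(X,R_),circ(X,.01,.03)):
            cv2.polylines(cr,[((proj(c,cc)-o+.5)*200/70).astype(np.int32)],True,(0,255,255),1)
        row.append(cr)
    out.append(np.hstack(row))
cv2.imwrite("pics/end.png",np.vstack(out)[:,:,::-1])
E
```

```text
(no output)
```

View pics/end.png

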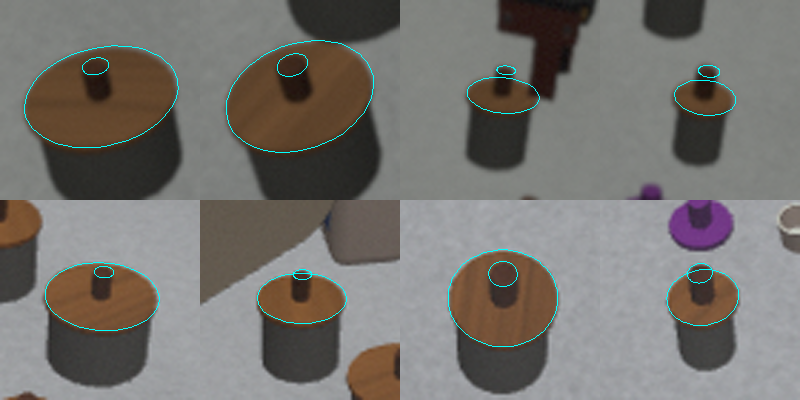

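Predicted seated outlines fall on all four lids in both views (for example the knobs at (95,67), (292,65), (506,70) and (708,72) in the scene row). All four lie flat and centred, and the gripper is clear. Handing in.

```bash
python3 -c "
from workcell import ticket
print(ticket.job_done())"
```

```text
the job is handed in; nothing more can be done
None
```

I put all four lids on their matching canisters and handed the job in at about 24 s of robot time; the final camera check showed them flat and centred on the rims, but the hand-in returned no verdict.

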